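Pack the last tin, fit the lid and clamp the stock box shut

TASK

Finish packing the grey stock box: stand the loose metal tin upright in its empty compartment, then press the loose lid fully home on the box, then swing the hinged wire bail over until it lies fully down across the lid. Set the tin and the lid down rather than dropping them, and leave the carton, the tape roll and the screwdriver where they are.

Things in the scene. Friction and masses are not known exactly. Their poses are not given: they have to be found in the camera images.
- box: Open-topped grey plastic stock box, fixed to the bench, 180 (x) x 160 (y) x 80 mm high, walls and floor 5 mm, inner opening 170 x 150 mm. Origin: centre of its underside. A divider 5 mm thick at x = 0, its top at 60 mm, makes two compartments of 82.5 (x) x 150 (y) mm: +x holds a packed tin, -x is empty. Two steel hinge ears at x = +-40 mm stand outside its -y wall, out to y = -100 mm, 99 mm high.
- free_bay (a point): Centre of the floor of the box's empty compartment, 43.75 mm from the box's centre towards its -x and 5 mm above the bench; axes as the box's.
- rim (a point): Centre of the box's opening at the height of its rim, 80 mm above the bench; axes as the box's.
- tin: The loose metal tin standing on the bench: a plain upright cylinder 48 mm in diameter, 58 mm high, 0.18 to 0.35 kg. Origin: centre of its underside.
- packed_tin: An identical tin already standing in the box's +x compartment. Origin: centre of its underside.
- lid: Loose grey plastic lid of the box, 0.21 to 0.42 kg, right way up on the bench. Origin: centre of its underside. From below: a plug 10 mm deep (159 x 139 mm, its upper half 165 x 145 mm) that enters the box's opening, then a flange 186 (x) x 166 (y) x 6 mm that rests on the rim. Fully home its origin is 70 mm above the box's, centred, its x along the box's x, either way round.
- lid_grip (a point): Middle of the top edge of the lid's grip, 51 mm above the lid's origin: a solid upright ridge in the middle of the lid, 16 mm thick (x), 70 mm long (y), standing 35 mm above the flange. Axes as the lid's.
- bail (a joint): Hinge angle (rad) of the wire bail, range 0 to 2.2: 0 is fully down, level across the closed lid, its arms 1 mm above the flange on either side of the ridge; pi/2 is upright; it starts at 1.7 to 1.9, leaning out beyond the box's -y side. Stiff friction hinge: it stays where it is left; 1 to 4 N at the crossbar moves it.
- bail_hinge (a point): Middle of the bail's hinge line, 94 mm from the box's centre towards its -y and 91 mm above the bench; the hinge line runs along the box's x. Its axes turn with the bail: y points from the hinge to the crossbar.
- bail_grip (a point): Middle of the bail's crossbar. The bail is a U of round steel rod 8 mm thick: two arms 80 mm apart and, 209 mm from the hinge line, a crossbar 80 mm long parallel to it. Fully down, the crossbar lies 115 mm from the box's centre towards its +y, 91 mm above the bench, 28 mm clear of the lid's edge. Axes turn with the bail.
- carton: Small cardboard carton, 90 x 70 x 60 mm, a bystander. Origin: centre of its underside.
- tape_roll: Roll of tape lying flat, 100 mm in diameter, 45 mm high, a bystander. Origin: centre of its underside.
- screwdriver: Screwdriver lying on the bench beyond the box, about 200 mm long along its x, a bystander.
Things that resemble listed ones, but are neither listed nor needed, are in the scene too. Leave any red or yellow look-alike of the tin alone.

How it is judged:
On the way, in this order (a step that is already met when the one before it is completed fails the run):
1. the tin stands upright and released on the floor of the empty compartment, the lid still off (x of tin in the frame of box between -0.064 and -0.023 m and y of tin in the frame of box between -0.054 and 0.054 m and z of tin in the frame of box between 0 and 0.01 m and angle between tin's own z axis and vertical below 0.12 rad and contact force between tin and the fingers below 0.2 N and distance between lid and box above 0.12 m), for 0.2 s.
2. the lid is fully home on the box and released (x of tin in the frame of box between -0.064 and -0.023 m and y of tin in the frame of box between -0.054 and 0.054 m and z of tin in the frame of box between 0 and 0.01 m and angle between tin's own z axis and vertical below 0.12 rad and x of lid in the frame of box between -0.006 and 0.006 m and y of lid in the frame of box between -0.006 and 0.006 m and z of lid in the frame of box between 0.066 and 0.073 m and angle between lid's own z axis and vertical below 0.04 rad and angle between the x axis of lid and the x axis of box, either way round below 0.08 rad and contact force between lid and the fingers below 0.2 N and value of joint bail above 0.5 rad), for 0.2 s.
At the end, for the whole second after the job is handed in: Tin upright (within 0.12 rad) on the floor of the -x compartment; lid fully home (origin 66 to 73 mm above the box's, centred within 6 mm, level within 0.04 rad, square within 0.08 rad either way round); bail down (joint below 0.05 rad); tin and lid at rest (x of tin in the frame of box between -0.064 and -0.023 m and y of tin in the frame of box between -0.054 and 0.054 m and z of tin in the frame of box between 0 and 0.01 m and angle between tin's own z axis and vertical below 0.12 rad and x of lid in the frame of box between -0.006 and 0.006 m and y of lid in the frame of box between -0.006 and 0.006 m and z of lid in the frame of box between 0.066 and 0.073 m and angle between lid's own z axis and vertical below 0.04 rad and angle between the x axis of lid and the x axis of box, either way round below 0.08 rad and value of joint bail below 0.05 rad and linear speed of each of lid, tin below 0.02 m/s); the robot touches nothing.
It fails at once if the tin is dropped (falls free faster than 0.8 m/s, a fall of over 30 mm) (linear speed of tin above 0.8 m/s and contact force between tin and the fingers below 0.2 N and contact force between tin and anything else below 0.2 N).
It fails at once if the lid is dropped (falls free faster than 0.8 m/s, a fall of over 30 mm) (linear speed of lid above 0.8 m/s and contact force between lid and the fingers below 0.2 N and contact force between lid and anything else below 0.2 N).
It fails at once if the carton is moved by more than 30 mm (distance of carton from where it was at the start of the episode above 0.03 m).
It fails at once if the tape roll is moved by more than 30 mm (distance of tape_roll from where it was at the start of the episode above 0.03 m).
It fails at once if the screwdriver is moved by more than 30 mm (distance of screwdriver from where it was at the start of the episode above 0.03 m).
It also fails if it takes over 72 s, if anything falls off the work surface, if the arm or the gripper's body presses on something with over 40 N, if the wrist force passes 120 N, or if a joint passes its speed limit or range.

ROBOT

A 6-joint arm with a two-finger parallel gripper is mounted at the origin on the work surface. World frame = base frame: x ahead of the robot, y to its left, z up, the work surface at z = 0. Lengths are in m, angles in rad, forces in N, time in s.
With the tool pointing down it reaches from about 0.35 to 0.775 m from the base axis. Payload 5.5 kg.
Tool frame: the origin (TCP) lies at the very end of the fingers, on their centre line; the grasp point (between the pads) lies 19 mm behind it; z points along the fingers, y is the line along which they close (so a half turn about z gives the same grasp; the last joint's range is limited). The gripper opens to 85 mm and grips with 20 to 120 N. Pads are 22 mm wide; open, the fingers measure 114 mm over their backs; the gripper's body (76 mm by 85 mm) begins 54 mm behind the grasp point. The pads swing forward as they close: fully open they stand 13 mm farther back than shut.
Start: joints at [1.064, 0.313, 0.046, 1.304, 0, 1.431], TCP at [0.206, 0.537, 0.231] pointing down, gripper open.
Joint ranges: [-2.76, 2.76], [-0.86, 1.69], [-1.03, 1.26], [-2.2, 2.34], [-1.47, 1.5], [-3.14, 3.14]. Speed limits (rad/s): [2.57, 2.57, 3.14, 3.14, 3.14, 3.14].

INTERFACE

Orientations are given as a unit quaternion [w, x, y, z].
In Python, from workcell import get_state, read_camera, calibration, hand_in gives the robot as it stands.
- The arm moves only by the tool drive_tool, never from a script. Its argument "deltas" is a list that holds one entry, the list of rows, each a list of 7 numbers: the closure in counts, from 0 (fully open) to 255 (shut), then the shift along the tool's x, y, z in m, then the turn, a rotation vector about the tool's x, y, z in degrees. A call has 1 to 12 rows; each row is the pose to reach, as a shift and turn from the pose commanded when the call began, along the tool's axes at that moment; what a row does not reach only later rows make up. A row lasts 1/8 s, in which the tool goes at most 62.5 mm and 10.7 degrees, less where a joint would pass 70% of its speed; a pose out of reach is approached as far as the arm can. A call with a gripper value outside its range is refused whole. The fingers move at their own pace and stop on an object; "newtons" is the grip in N (left out, the last holds). Time passes only in rows, so rows that repeat a pose let the fingers close. It gives the time, the measured TCP pose, the force, the opening and the grip force at its end, in the units of the state.
- get_state(): the state, without advancing time (a new reading comes with each control period).
- read_camera(name): name is "scene" or "top"; returns (picture, depth): 420x560x3 uint8, red, green, blue; 420x560 float32, m along the optical axis (not along the pixel's ray), 0 where there is no reading.
- calibration(name): a dict with "mtx" (3x3 intrinsics, pixels), "k1" (the pictures are not rectified: a ray, as slopes to the right and down, at radius r is drawn at 1 + k1 r^2 times it, then the intrinsics apply), "world_from_camera" (4x4, takes a point from camera to world coordinates). Camera axes: x right, y up, looking along -z (the intrinsics and any distortion apply to the point x, -y, -z); pixel columns grow to the right and rows downward; lengths in m; the calibration is good to about 2 mm. A picture is of the moment at which its call begins. calibration takes no time and is no camera call.
- hand_in(): hands the job in; it is judged then, once.
The state is a dict: "clock": time; "joint_pos": joint angles; "qvel": joint speeds; "tau": joint torques, N m; "tcp_pos": TCP position; "orientation": TCP orientation; "wrist_force": force on the tool from outside, world axes, zero at the start; "ft_torque": the same for the moment, N m; "finger_gap": finger opening in m; "grip_force": force on a finger pad.
Only numpy, scipy, OpenCV 4.12 (cv2) and the standard library are available. Lean on these libraries where they do the work, as an engineer would, in place of code of your own. Each camera call takes 0.05 s, during which the arm holds its last target. There are 200 camera calls.

## Working session

There is one attempt and no reset: what is moved stays moved. The work goes in short steps, Python scripts to look and compute and a tool call to move; the robot and the scene stay as the last step left them, time stands still between calls to the robot, and variables do not carry over. Pictures are saved under pics/ and viewed, at most 10 in all, crops included, and the job is handed in when it is done.

Besides the shell and the picture viewer there is one more tool, called after "Call:" by a JSON object that holds its "name" and its "arguments". drive_tool: Moves the arm, as the interface text tells. Its arguments: {"type":"object","properties":{"deltas":{"type":"array","items":{"type":"array","items":{"type":"array","items":{"type":"number"}}}},"newtons":{"type":"number"}},"required":["deltas"]}

```bash
mkdir -p pics
cat > h.py <<'E'
import numpy as np, cv2
from workcell import *
def snap(name,fn):
    im,d=read_camera(name); cv2.imwrite(f'pics/{fn}.png',im[:,:,::-1]); np.save(f'pics/{fn}.npy',d); return im,d
def cloud(name,d):
    c=calibration(name); K=np.array(c['mtx']); k1=c['k1']; T=np.array(c['world_from_camera'])
    v,u=np.mgrid[0:d.shape[0],0:d.shape[1]].astype(float)
    x=(u-K[0,2])/K[0,0]; y=(v-K[1,2])/K[1,1]
    a,b=x.copy(),y.copy()
    for _ in range(8):
        s=1+k1*(a*a+b*b); a,b=x/s,y/s
    P=np.stack([a*d,-b*d,-d],-1)
    P=P@T[:3,:3].T+T[:3,3]; P[d==0]=np.nan
    return P
E
python3 - <<'E'
from h import *
for n in ('top','scene'):
    im,d=snap(n,n+'0')
    P=cloud(n,d); np.save(f'pics/{n}0P.npy',P)
    print(n,np.array(calibration(n)['world_from_camera']).round(3).tolist(),calibration(n)['k1'])
print(get_state())
E
```

```text
top [[-0.001, 0.987, -0.16, 0.421], [-1.0, -0.003, -0.012, -0.037], [-0.012, 0.16, 0.987, 1.152], [0.0, 0.0, 0.0, 1.0]] -0.17340302715190595
scene [[0.639, -0.509, 0.577, 1.131], [0.769, 0.44, -0.463, -0.469], [-0.018, 0.74, 0.673, 0.732], [0.0, 0.0, 0.0, 1.0]] -0.034164616638882435
{'clock': 0.1, 'joint_pos': array([ 1.06438551e+00,  3.13941779e-01,  4.50698191e-02,  1.30364846e+00,
       -2.56781226e-08,  1.43122180e+00]), 'qvel': array([-0.00080805, -0.000957  ,  0.00304782,  0.00062764, -0.00151015,
       -0.00028479]), 'tau': array([ 2.43884286e-03, -4.81721556e+01,  2.99245977e+01,  1.26329967e-02,
       -2.42738006e-04, -6.00032408e-06]), 'tcp_pos': array([0.20598839, 0.53631473, 0.23047939]), 'orientation': array([-2.73606945e-04,  1.82391374e-01,  9.83225632e-01, -8.17475379e-04]), 'wrist_force': array([ 0.19399029,  0.75135496, -0.13280912]), 'ft_torque': array([0.03087141, 0.01782844, 0.01195892]), 'grip_force': 0.0, 'finger_gap': 0.08520868524179262}
```

View pics/top0.png

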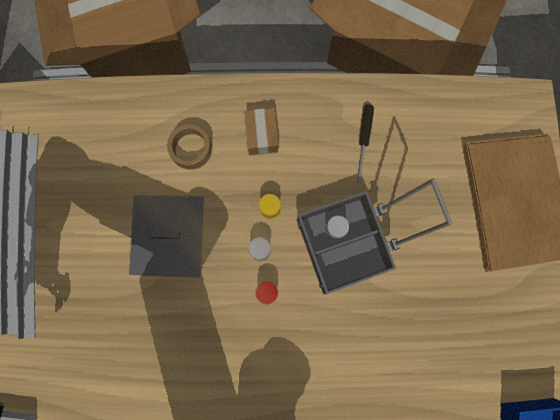

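View pics/scene0.png

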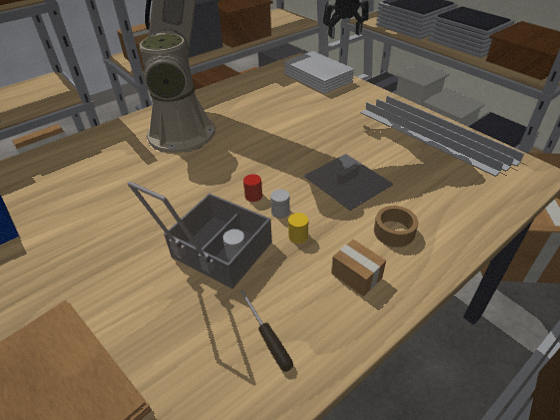

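Top view: silver tin at (260,248) between the yellow and red look-alikes, lid at (167,236), and box centred near (346,243) with the packed tin in its far (+x) half. The bail leans out to the right, crossbar about (441,202). Now I'll measure.

```bash
python3 - <<'E'
from h import *
P=np.load('pics/top0P.npy'); 
def reg(u0,u1,v0,v1,z0,z1,rect=True,P=P):
    Q=P[v0:v1,u0:u1].reshape(-1,3); Q=Q[(Q[:,2]>z0)&(Q[:,2]<z1)]
    r=cv2.minAreaRect((Q[:,:2]*1000).astype(np.float32)); c=cv2.minEnclosingCircle((Q[:,:2]*1000).astype(np.float32))
    print(len(Q),'z',np.median(Q[:,2]).round(4),'mean',Q.mean(0).round(4),'rect',np.round(r[0],1),np.round(r[1],1),round(r[2],2),'circ',np.round(c[0],1),round(c[1],1)); return Q
print('bench',np.nanmedian(P[330:400,150:230,2]))
print('tin');reg(245,275,233,265,.052,.064)
print('packed');reg(322,355,212,242,.055,.068)
print('lid flange');reg(115,215,185,290,.010,.024)
print('lid ridge');reg(115,215,185,290,.04,.06)
print('rim');reg(290,402,185,300,.074,.086)
print('bail');reg(375,460,170,255,.105,.4)
print('bailtop');reg(375,460,170,255,.27,.4)
print('carton');reg(235,290,95,165,.05,.07)
print('tape');reg(160,220,115,175,.035,.055)
print('yellow');reg(255,285,190,220,.05,.064)
print('red');reg(250,285,278,308,.05,.064)
S=np.load('pics/scene0P.npy')
print('scene');reg(270,293,187,218,.055,.066,P=S);reg(155,280,185,300,.074,.086,P=S);reg(295,400,150,215,.010,.024,P=S);reg(330,365,150,190,.044,.06,P=S);reg(120,220,175,280,.27,.4,P=S)
E
python3 -c "
import cv2;a=cv2.imread('pics/top0.png');cv2.imwrite('pics/c.png',cv2.resize(a[160:310,110:460],None,fx=2.28,fy=2.28,interpolation=cv2.INTER_CUBIC))"
```

```text
bench -0.0007504666498940882
tin
378 z 0.058 mean [0.5153 0.0077 0.0579] rect [515.6   8.1] [46.3 46.1] 0.46 circ [515.5   7.7] 23.8
packed
402 z 0.0627 mean [ 0.5604 -0.1661  0.0626] rect [ 553.1 -168. ] [66.  47.8] 21.8 circ [ 555.2 -174.7] 35.5
lid flange
5409 z 0.0157 mean [0.5463 0.2207 0.0158] rect [547.7 222.4] [168.7 188. ] 89.16 circ [547.7 222. ] 123.2
lid ridge
244 z 0.05 mean [0.5472 0.2212 0.05  ] rect [547.4 221.9] [69.5 16.2] 89.48 circ [549.9 222. ] 35.0
rim
860 z 0.0796 mean [ 0.5283 -0.1868  0.0795] rect [ 528.  -185.8] [182.2 171.2] 19.09 circ [ 525.3 -181.9] 120.2
bail
671 z 0.2549 mean [ 0.5686 -0.3052  0.2359] rect [ 566.9 -297.7] [89.8 60.3] 20.1 circ [ 566.8 -297.1] 51.1
bailtop
285 z 0.2949 mean [ 0.5749 -0.3199  0.2921] rect [ 574.  -319.4] [87.6 14.3] 18.97 circ [ 573.9 -319.2] 44.0
carton
1219 z 0.0602 mean [0.7847 0.0045 0.0601] rect [786.2   4.9] [93.5 70.5] 5.27 circ [786.2   5. ] 55.9
tape
673 z 0.0442 mean [0.7534 0.1711 0.044 ] rect [754.1 171.2] [ 98.7 100. ] 62.88 circ [754.3 172.2] 51.2
yellow
361 z 0.058 mean [ 0.6117 -0.015   0.0579] rect [611.3 -14.9] [44.2 46.4] 89.81 circ [611.8 -14.7] 24.2
red
389 z 0.0575 mean [ 0.418  -0.0079  0.0575] rect [418.   -7.3] [45.4 45.2] 89.71 circ [417.9  -8.2] 24.2
scene
187 z 0.0571 mean [0.5185 0.0055 0.0571] rect [538.9  -9.6] [ 45.6 108.1] 57.6 circ [542.8  -4.2] 55.6
758 z 0.0783 mean [ 0.5362 -0.1826  0.0781] rect [ 527.2 -189.9] [183.4 182.4] 19.01 circ [ 524.5 -181.6] 118.9
2343 z 0.0149 mean [0.5544 0.2157 0.015 ] rect [589.2 222.4] [169.6 275.3] 88.71 circ [578.9 225. ] 148.8
118 z 0.0497 mean [0.5476 0.221  0.0493] rect [546.3 223.5] [72.  17.2] 89.17 circ [549.  223.5] 36.1
270 z 0.2936 mean [ 0.5786 -0.3198  0.2901] rect [ 574.1 -319.1] [89.1 12.9] 19.83 circ [ 575.3 -322.5] 44.6
```

View pics/c.png

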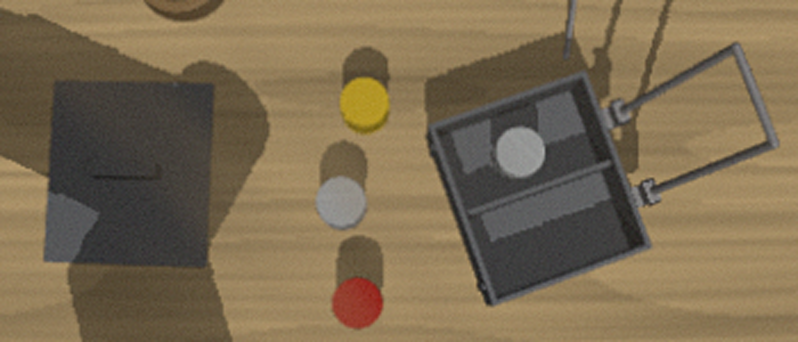

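Crop confirms the layout. Sizes match the spec, but the rim rectangle includes the ears, so I'll refine the box pose and prepare the move calculator.

```bash
cat >> h.py <<'E'
from scipy.spatial.transform import Rotation as R
def delta(pos,psi):
    """shift/turn in tool axes from the measured pose to TCP pos, tool down, tool y at yaw psi (deg)"""
    s=get_state(); q=s['orientation']; A=R.from_quat([q[1],q[2],q[3],q[0]])
    p=np.radians(psi); y=np.array([np.cos(p),np.sin(p),0]); z=np.array([0,0,-1.]); B=R.from_matrix(np.c_[np.cross(y,z),y,z])
    return A.inv().apply(np.array(pos)-s['tcp_pos']).round(4), (A.inv()*B).as_rotvec(degrees=True).round(2)
E
python3 - <<'E'
from h import *
from scipy.optimize import least_squares
def fit(P,sl,z0,z1,hx,hy,g,edge,cut=None):
    Q=P[sl].reshape(-1,3);Q=Q[(Q[:,2]>z0)&(Q[:,2]<z1)][:,:2]
    def loc(g):
        c,s=np.cos(g[2]),np.sin(g[2]);return (Q-g[:2])@np.array([[c,-s],[s,c]])
    def res(g):
        L=loc(g); d=np.maximum(abs(L[:,0])-hx,abs(L[:,1])-hy)  # signed box distance
        if edge: d=np.abs(d+.0025)-.0025   # rim band
        return np.where((d>0)&(d<.02),d,0)
    L=loc(g); Q=Q[(abs(L[:,0])<hx+.006)&(abs(L[:,1])<hy+.006)]
    if edge:
        from scipy.optimize import minimize
        m=minimize(lambda g:np.minimum(np.maximum(res(g),0),.004).sum(),g,method='Nelder-Mead',options=dict(xatol=1e-5,fatol=1e-7,initial_simplex=np.array([g]+[np.array(g)+e for e in np.diag([.005,.005,.02])])))
        return m.x,m.fun/len(Q)
for n,sl in (('top',np.s_[185:300,290:402]),('scene',np.s_[185:300,155:280])):
    P=np.load(f'pics/{n}0P.npy')
    x,f=fit(P,sl,.074,.086,.09,.08,np.array([.5245,-.178,np.radians(19.1)]),True)
    print(n,x[:2].round(4),np.degrees(x[2]).round(2),f)
    Q=P[sl].reshape(-1,3);Q=Q[(Q[:,2]>.076)&(Q[:,2]<.084)]
    c,s=np.cos(x[2]),np.sin(x[2]);L=(Q[:,:2]-x[:2])@np.array([[c,-s],[s,c]])
    for a in (0,1): 
        o=L[abs(L[:,1-a])<.06]; print(np.percentile(o[o[:,a]<-.05,a],[2,50,98]).round(4),np.percentile(o[o[:,a]>.05,a],[2,50,98]).round(4))
# bail
    Q=P.reshape(-1,3);Q=Q[(Q[:,2]>.27)&(Q[:,2]<.31)&(abs(Q[:,0]-.575)<.06)&(abs(Q[:,1]+.32)<.04)]
    L=np.c_[(Q[:,:2]-x[:2])@np.array([[c,-s],[s,c]]),Q[:,2]]
    L=L[abs(L[:,0])<.03]; print('bar',L.mean(0).round(4),len(L),L[:,2].max())
print(delta([.5155,.0078,.16],109.1))
E
```

```text
top [ 0.526  -0.1811] 19.07 6.78506998136775e-05
[-0.0906 -0.0881 -0.0855] [0.0856 0.0881 0.0907]
[-0.0894 -0.0777 -0.0744] [0.0749 0.0775 0.0801]
bar [ 0.0009 -0.1483  0.2955] 155 0.30039060836962317
scene [ 0.5251 -0.181 ] 19.21 0.0001674062712572984
[-0.0917 -0.0869 -0.0831] [0.0834 0.0872 0.0899]
[-0.0994 -0.0782 -0.0735] [0.0739 0.0767 0.0811]
bar [ 0.0007 -0.1497  0.2941] 135 0.296771521410663
(array([-0.4785, -0.3822,  0.071 ]), array([ -0.09,  -0.05, -40.12]))
```

Call:
{"name": "drive_tool", "arguments": {"deltas": [[[0, -0.478, -0.382, 0.071, 0, 0, -40.1], [0, -0.478, -0.382, 0.071, 0, 0, -40.1], [0, -0.478, -0.382, 0.071, 0, 0, -40.1], [0, -0.478, -0.382, 0.071, 0, 0, -40.1], [0, -0.478, -0.382, 0.071, 0, 0, -40.1], [0, -0.478, -0.382, 0.071, 0, 0, -40.1], [0, -0.478, -0.382, 0.071, 0, 0, -40.1], [0, -0.478, -0.382, 0.071, 0, 0, -40.1], [0, -0.478, -0.382, 0.071, 0, 0, -40.1], [0, -0.478, -0.382, 0.071, 0, 0, -40.1], [0, -0.478, -0.382, 0.071, 0, 0, -40.1], [0, -0.478, -0.382, 0.071, 0, 0, -40.1]]], "newtons": 40}}

```text
clock: 1.6
tcp_pos: [0.515, 0.0083, 0.1596]
orientation: [-0.001, -0.165, 0.986, 0.0]
wrist_force: [0.4, 0.1, 0.1]
finger_gap: 0.0856
grip_force: 0.0
```

Call:
{"name": "drive_tool", "arguments": {"deltas": [[[0, 0, 0, 0.06, 0, 0, 0], [0, 0, 0, 0.1, 0, 0, 0], [0, 0, 0, 0.13, 0, 0, 0], [0, 0, 0, 0.13, 0, 0, 0], [150, 0, 0, 0.13, 0, 0, 0], [150, 0, 0, 0.13, 0, 0, 0], [150, 0, 0, 0.13, 0, 0, 0], [150, 0, 0, 0.13, 0, 0, 0], [150, 0, 0, 0.13, 0, 0, 0], [150, 0, 0, 0.13, 0, 0, 0]]], "newtons": 40}}

```text
clock: 2.85
tcp_pos: [0.5167, 0.0091, 0.0322]
orientation: [0.002, -0.166, 0.986, 0.0]
wrist_force: [-0.3, 1.3, 5.7]
finger_gap: 0.047
grip_force: 40.4
```

Call:
{"name": "drive_tool", "arguments": {"deltas": [[[150, 0, 0, -0.04, 0, 0, 0], [150, 0, 0, -0.09, 0, 0, 0], [150, 0, 0, -0.12, 0, 0, 0], [150, 0, 0, -0.12, 0, 0, 0]]]}}

```text
clock: 3.35
tcp_pos: [0.5176, 0.0085, 0.1534]
orientation: [0.003, -0.166, 0.986, -0.001]
wrist_force: [-0.3, 0.0, -3.7]
finger_gap: 0.0467
grip_force: 43.1
```

```bash
python3 -c "
from h import *
print(delta([.4844,-.1953,.152],109.1), get_state()['finger_gap'])"
```

```text
(array([ 0.098 , -0.1817,  0.0013]), array([-0.16,  0.34, -0.02])) 0.046712900317200816
```

Call:
{"name": "drive_tool", "arguments": {"deltas": [[[150, 0.025, -0.046, 0, 0, 0, 0], [150, 0.05, -0.092, 0, 0, 0, 0], [150, 0.075, -0.138, 0, 0, 0, 0], [150, 0.098, -0.182, 0, 0, 0, 0], [150, 0.098, -0.182, 0, 0, 0, 0], [150, 0.098, -0.182, 0.03, 0, 0, 0], [150, 0.098, -0.182, 0.06, 0, 0, 0], [150, 0.098, -0.182, 0.09, 0, 0, 0], [150, 0.098, -0.182, 0.105, 0, 0, 0], [150, 0.098, -0.182, 0.105, 0, 0, 0]]]}}

```text
clock: 4.6
tcp_pos: [0.4812, -0.1939, 0.0438]
orientation: [-0.001, -0.166, 0.986, 0.001]
wrist_force: [0.8, 0.9, -2.3]
finger_gap: 0.0466
grip_force: 43.3
```

```bash
python3 -c "
from h import *
print(delta([.4844,-.1953,.037],109.1), get_state()['wrist_force'])"
```

```text
(array([-0.0026, -0.0024,  0.0068]), array([ 0.17, -0.12,  0.02])) [ 0.76525338  0.91846277 -2.34164647]
```

Call:
{"name": "drive_tool", "arguments": {"deltas": [[[150, -0.002, -0.002, 0.003, 0, 0, 0], [150, -0.002, -0.002, 0.006, 0, 0, 0], [150, -0.002, -0.002, 0.007, 0, 0, 0], [150, -0.002, -0.002, 0.007, 0, 0, 0]]]}}

```text
clock: 5.1
tcp_pos: [0.4849, -0.1966, 0.0385]
orientation: [0.0, -0.166, 0.986, -0.0]
wrist_force: [0.8, -0.0, -3.1]
finger_gap: 0.0467
grip_force: 43.3
```

Call:
{"name": "drive_tool", "arguments": {"deltas": [[[150, 0, 0, 0.002, 0, 0, 0], [150, 0, 0, 0.003, 0, 0, 0], [150, 0, 0, 0.003, 0, 0, 0]]]}}

```text
clock: 5.48
tcp_pos: [0.4851, -0.1967, 0.0373]
orientation: [0.001, -0.166, 0.986, -0.001]
wrist_force: [-3.4, 2.3, 12.7]
finger_gap: 0.0466
grip_force: 44.9
```

Contact with the floor. Release and retreat up.

Call:
{"name": "drive_tool", "arguments": {"deltas": [[[110, 0, 0, -0.001, 0, 0, 0], [40, 0, 0, -0.001, 0, 0, 0], [0, 0, 0, -0.001, 0, 0, 0], [0, 0, 0, -0.001, 0, 0, 0], [0, 0, 0, -0.04, 0, 0, 0], [0, 0, 0, -0.1, 0, 0, 0], [0, 0, 0, -0.15, 0, 0, 0], [0, 0, 0, -0.15, 0, 0, 0]]]}}

```text
clock: 6.48
tcp_pos: [0.4875, -0.198, 0.1898]
orientation: [0.003, -0.166, 0.986, -0.003]
wrist_force: [-0.1, 0.2, -0.3]
finger_gap: 0.0852
grip_force: 0.0
```

Run:
```python
from h import *
im,d=snap('scene','s1')
cv2.imwrite('pics/s1c.png',cv2.resize(im[150:320,120:340,::-1],None,fx=2.5,fy=2.5))
P=cloud('scene',d)
c,s=np.cos(np.radians(19.1)),np.sin(np.radians(19.1))
L=P.copy();L[...,:2]=(P[...,:2]-[.5257,-.181])@np.array([[c,-s],[s,c]])
L=L.reshape(-1,3)
m=(L[:,0]>-.08)&(L[:,0]<-.005)&(abs(L[:,1])<.07)&(L[:,2]>.056)&(L[:,2]<.067)
print(m.sum(),L[m].mean(0),L[m].std(0),L[m].min(0),L[m].max(0))
# lid ridge: psi ~ -0.6
print(delta([.5475,.2217,.12],-0.6))
print(get_state()['joint_pos'].round(2))
```

```text
265 [-0.04472281 -0.00331774  0.06132268] [0.01281137 0.01286148 0.001859  ] [-0.07053346 -0.02595819  0.05607576] [-0.00528218  0.05379071  0.06556038]
(array([-0.1947,  0.3761,  0.0665]), array([3.0000e-02, 3.0000e-01, 1.0969e+02]))
[-0.54  0.23 -0.17  1.16  0.   -0.87]
```

View pics/s1c.png

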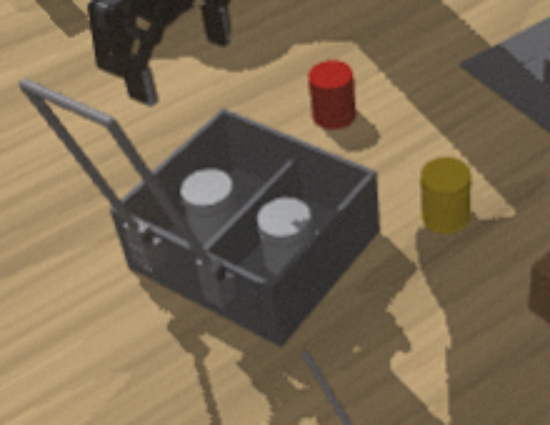

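The tin stands upright in the empty compartment. Both silver tops are visible in the crop, at (207,187) and (284,216), and the fit puts the tin at box x −0.045, y −0.003. On to the lid.

Call:
{"name": "drive_tool", "arguments": {"deltas": [[[0, -0.195, 0.376, 0.067, 0, 0.3, -70.3], [0, -0.195, 0.376, 0.067, 0, 0.3, -70.3], [0, -0.195, 0.376, 0.067, 0, 0.3, -70.3], [0, -0.195, 0.376, 0.067, 0, 0.3, -70.3], [0, -0.195, 0.376, 0.067, 0, 0.3, -70.3], [0, -0.195, 0.376, 0.067, 0, 0.3, -70.3], [0, -0.195, 0.376, 0.067, 0, 0.3, -70.3], [0, -0.195, 0.376, 0.067, 0, 0.3, -70.3], [0, -0.195, 0.376, 0.067, 0, 0.3, -70.3], [0, -0.195, 0.376, 0.067, 0, 0.3, -70.3]]]}}

```text
clock: 7.78
tcp_pos: [0.5459, 0.2212, 0.1179]
orientation: [-0.003, -0.703, 0.712, -0.0]
wrist_force: [0.2, 0.4, 0.1]
finger_gap: 0.0854
grip_force: 0.0
```

```bash
python3 -c "
from h import *
print(delta([.5475,.2217,.021],179.4), get_state()['joint_pos'].round(2))"
```

```text
(array([-0.001 , -0.002 ,  0.0969]), array([ 0.22, -0.26, -0.14])) [ 0.25  0.4  -0.11  1.06 -0.   -1.31]
```

Call:
{"name": "drive_tool", "arguments": {"deltas": [[[0, -0.001, -0.002, 0.05, 0.2, -0.3, 0], [0, -0.001, -0.002, 0.085, 0.2, -0.3, 0], [0, -0.001, -0.002, 0.094, 0.2, -0.3, 0], [0, -0.001, -0.002, 0.094, 0.2, -0.3, 0], [230, -0.001, -0.002, 0.094, 0.2, -0.3, 0], [230, -0.001, -0.002, 0.094, 0.2, -0.3, 0], [230, -0.001, -0.002, 0.094, 0.2, -0.3, 0], [230, -0.001, -0.002, 0.094, 0.2, -0.3, 0], [230, -0.001, -0.002, 0.094, 0.2, -0.3, 0], [230, -0.001, -0.002, 0.094, 0.2, -0.3, 0], [230, -0.001, -0.002, 0.094, 0.2, -0.3, 0], [230, -0.001, -0.002, 0.094, 0.2, -0.3, 0]]], "newtons": 80}}

```text
clock: 9.28
tcp_pos: [0.548, 0.2234, 0.025]
orientation: [0.001, -0.703, 0.711, 0.0]
wrist_force: [-1.5, -0.7, 5.3]
finger_gap: 0.0144
grip_force: 80.4
```

Call:
{"name": "drive_tool", "arguments": {"deltas": [[[230, 0, 0, -0.03, 0, 0, 0], [230, 0, 0, -0.08, 0, 0, 0], [230, 0, 0, -0.12, 0, 0, 0], [230, 0, 0, -0.12, 0, 0, 0]]]}}

```text
clock: 9.78
tcp_pos: [0.5501, 0.2237, 0.1473]
orientation: [0.003, -0.703, 0.711, -0.001]
wrist_force: [0.1, 0.3, -3.8]
finger_gap: 0.0145
grip_force: 79.3
```

```bash
python3 -c "
from h import *
print(delta([.5257,-.181,.145],199.1), get_state()['joint_pos'].round(2))"
```

```text
(array([0.4049, 0.0201, 0.001 ]), array([ -0.41,   0.09, -19.71])) [ 0.25  0.38 -0.07  1.12  0.   -1.31]
```

Call:
{"name": "drive_tool", "arguments": {"deltas": [[[230, 0.05, 0.003, 0, 0, 0, -9.8], [230, 0.1, 0.005, 0, 0, 0, -19.7], [230, 0.15, 0.008, 0, 0, 0, -19.7], [230, 0.2, 0.01, 0, 0, 0, -19.7], [230, 0.25, 0.012, 0, 0, 0, -19.7], [230, 0.3, 0.015, 0, 0, 0, -19.7], [230, 0.35, 0.018, 0, 0, 0, -19.7], [230, 0.39, 0.02, 0, -0.4, 0.1, -19.7], [230, 0.403, 0.02, 0, -0.4, 0.1, -19.7], [230, 0.403, 0.02, 0, -0.4, 0.1, -19.7], [230, 0.403, 0.02, 0, -0.4, 0.1, -19.7]]]}}

```text
clock: 11.15
tcp_pos: [0.523, -0.1783, 0.1428]
orientation: [0.002, 0.815, -0.58, -0.003]
wrist_force: [-1.1, -0.5, -3.9]
finger_gap: 0.0146
grip_force: 79.1
```

```bash
cat >> h.py <<'E'
def lidpose(z0,z1,fn,names=('top','scene')):
    from scipy.optimize import minimize
    for n in names:
        im,d=snap(n,fn+n); P=cloud(n,d)
        L=P.copy(); c,s=np.cos(np.radians(19.1)),np.sin(np.radians(19.1))
        L[...,:2]=(P[...,:2]-[.5257,-.181])@np.array([[c,-s],[s,c]])
        Q=L.reshape(-1,3); Q=Q[(Q[:,2]>z0)&(Q[:,2]<z1)&(abs(Q[:,0])<.11)&(Q[:,1]>-.1)&(Q[:,1]<.11)]
        A=np.c_[Q[:,:2],np.ones(len(Q))]; k=np.linalg.lstsq(A,Q[:,2],rcond=None)[0]
        q=lambda a,lo,hi,p:np.percentile(Q[(Q[:,1-a]>lo)&(Q[:,1-a]<hi),a],p).round(4)
        print(n,len(Q),'z',np.median(Q[:,2]).round(4),'slope',k[:2].round(3))
        for a in (0,1): print(' axis',a,[[q(a,lo,lo+.04,p) for p in (1,99)] for lo in (-.07,-.02,.03)])
E
python3 - <<'E'
from h import *
s=get_state(); print(s['tcp_pos'],delta([.5257,-.181,.145],199.1),s['wrist_force'])
z=s['tcp_pos'][2]-.025+.016
lidpose(z-.008,z+.008,'l1')
E
```

```text
[ 0.5230298  -0.17826678  0.14282895] (array([ 0.0035, -0.0016, -0.0022]), array([0.41, 0.13, 0.05])) [-1.05847946 -0.47176144 -3.91515258]
top 2123 z 0.1334 slope [-0.006  0.001]
 axis 0 [[np.float64(0.0751), np.float64(0.0932)], [np.float64(0.0202), np.float64(0.0928)], [np.float64(-0.0215), np.float64(0.0922)]]
 axis 1 [[np.float64(0.0738), np.float64(0.0859)], [np.float64(0.0206), np.float64(0.0855)], [np.float64(0.0027), np.float64(0.0852)]]
scene 3553 z 0.133 slope [-0.008  0.002]
 axis 0 [[np.float64(-0.0895), np.float64(0.0907)], [np.float64(-0.0903), np.float64(0.0908)], [np.float64(-0.0867), np.float64(0.0912)]]
 axis 1 [[np.float64(-0.0785), np.float64(0.0304)], [np.float64(-0.0786), np.float64(0.0843)], [np.float64(-0.0787), np.float64(0.084)]]
```

Call:
{"name": "drive_tool", "arguments": {"deltas": [[[230, 0.002, -0.0005, 0.01, 0.4, 0, 0], [230, 0.002, -0.0005, 0.02, 0.4, 0, 0], [230, 0.002, -0.0005, 0.029, 0.4, 0, 0], [230, 0.002, -0.0005, 0.032, 0.4, 0, 0], [230, 0.002, -0.0005, 0.032, 0.4, 0, 0], [230, 0.002, -0.0005, 0.032, 0.4, 0, 0]]]}}

```text
clock: 12.0
tcp_pos: [0.5247, -0.1817, 0.1121]
orientation: [-0.001, 0.815, -0.58, 0.0]
wrist_force: [-0.7, -0.2, -4.1]
finger_gap: 0.0146
grip_force: 79.0
```

Run:
```python
from h import *
s=get_state(); print(s['tcp_pos'],delta([.5257,-.181,.145],199.1),s['wrist_force'])
z=s['tcp_pos'][2]-.025+.016
lidpose(z-.008,z+.008,'l2')
```

```text
[ 0.52474357 -0.18166869  0.11206491] (array([-0.0003, -0.0012, -0.0329]), array([-0.08,  0.  , -0.02])) [-0.70279307 -0.16709977 -4.09551992]
top 2071 z 0.103 slope [ 0.004 -0.003]
 axis 0 [[np.float64(0.0729), np.float64(0.0932)], [np.float64(0.0135), np.float64(0.0935)], [np.float64(-0.0264), np.float64(0.0928)]]
 axis 1 [[np.float64(0.0672), np.float64(0.082)], [np.float64(0.0168), np.float64(0.0817)], [np.float64(-0.001), np.float64(0.0812)]]
scene 3460 z 0.1021 slope [0.001 0.003]
 axis 0 [[np.float64(-0.0895), np.float64(0.091)], [np.float64(-0.0903), np.float64(0.0917)], [np.float64(-0.0301), np.float64(0.0917)]]
 axis 1 [[np.float64(-0.0986), np.float64(0.0247)], [np.float64(-0.0818), np.float64(0.08)], [np.float64(-0.0972), np.float64(0.0797)]]
```

Call:
{"name": "drive_tool", "arguments": {"deltas": [[[230, -0.0014, 0, 0.003, 0, 0, 0], [230, -0.0014, 0, 0.006, 0, 0, 0], [230, -0.0014, 0, 0.008, 0, 0, 0], [230, -0.0014, 0, 0.01, 0, 0, 0], [230, -0.0014, 0, 0.01, 0, 0, 0]]]}}

```text
clock: 12.72
tcp_pos: [0.5239, -0.1801, 0.1015]
orientation: [-0.0, 0.815, -0.58, -0.0]
wrist_force: [-0.2, -1.0, -3.7]
finger_gap: 0.0145
grip_force: 79.0
```

No contact so far, and the lower half is inside. Continue down.

Call:
{"name": "drive_tool", "arguments": {"deltas": [[[230, 0, 0, 0.002, 0, 0, 0], [230, 0, 0, 0.004, 0, 0, 0], [230, 0, 0, 0.005, 0, 0, 0], [230, 0, 0, 0.005, 0, 0, 0]]]}}

```text
clock: 13.22
tcp_pos: [0.524, -0.1801, 0.0966]
orientation: [-0.001, 0.815, -0.58, -0.0]
wrist_force: [0.1, 0.4, -3.5]
finger_gap: 0.0146
grip_force: 79.0
```

Call:
{"name": "drive_tool", "arguments": {"deltas": [[[230, 0, 0, 0.001, 0, 0, 0], [230, 0, 0, 0.002, 0, 0, 0], [230, 0, 0, 0.003, 0, 0, 0], [230, 0, 0, 0.003, 0, 0, 0]]]}}

```text
clock: 13.72
tcp_pos: [0.5242, -0.1802, 0.095]
orientation: [-0.001, 0.815, -0.58, 0.001]
wrist_force: [-2.1, 1.2, 5.2]
finger_gap: 0.0146
grip_force: 80.4
```

Call:
{"name": "drive_tool", "arguments": {"deltas": [[[230, 0, 0, 0.001, 0, 0, 0], [230, 0, 0, 0.002, 0, 0, 0], [230, 0, 0, 0.002, 0, 0, 0]]]}}

```text
clock: 14.1
tcp_pos: [0.5242, -0.1802, 0.095]
orientation: [-0.001, 0.815, -0.58, 0.001]
wrist_force: [-6.5, 3.3, 18.2]
finger_gap: 0.0143
grip_force: 82.3
```

Run:
```python
from h import *
s=get_state(); print(s['tcp_pos'],s['wrist_force'])
lidpose(.079,.095,'l3')
```

```text
[ 0.52422406 -0.18023891  0.09496605] [-6.46334986  3.31745393 18.18173424]
top 1970 z 0.086 slope [0.003 0.   ]
 axis 0 [[np.float64(0.0745), np.float64(0.094)], [np.float64(0.0149), np.float64(0.0936)], [np.float64(-0.0234), np.float64(0.0929)]]
 axis 1 [[np.float64(0.0702), np.float64(0.0837)], [np.float64(0.0197), np.float64(0.0834)], [np.float64(0.001), np.float64(0.0829)]]
scene 3399 z 0.0849 slope [-0.001 -0.001]
 axis 0 [[np.float64(-0.0897), np.float64(0.091)], [np.float64(-0.0906), np.float64(0.0913)], [np.float64(-0.0784), np.float64(0.0915)]]
 axis 1 [[np.float64(-0.0992), np.float64(0.0244)], [np.float64(-0.0805), np.float64(0.0821)], [np.float64(-0.0986), np.float64(0.082)]]
```

Flange top reads 86 mm, so the lid is fully home. Release and lift.

Call:
{"name": "drive_tool", "arguments": {"deltas": [[[230, 0, 0, -0.003, 0, 0, 0], [150, 0, 0, -0.003, 0, 0, 0], [80, 0, 0, -0.003, 0, 0, 0], [80, 0, 0, -0.003, 0, 0, 0], [80, 0, 0, -0.003, 0, 0, 0], [80, 0, 0, -0.05, 0, 0, 0], [80, 0, 0, -0.11, 0, 0, 0], [80, 0, 0, -0.17, 0, 0, 0], [80, 0, 0, -0.23, 0, 0, 0], [80, 0, 0, -0.25, 0, 0, 0], [80, 0, 0, -0.25, 0, 0, 0]]]}}

```text
clock: 15.58
tcp_pos: [0.5247, -0.1807, 0.3435]
orientation: [-0.001, 0.815, -0.58, 0.002]
wrist_force: [-0.0, 0.5, -0.4]
finger_gap: 0.0587
grip_force: 0.0
```

Run:
```python
from h import *
s=get_state(); print(s['tcp_pos'],s['wrist_force'],s['finger_gap'])
lidpose(.079,.095,'l4')
P=cloud('scene',np.load('pics/l4scene.npy')); c,n=np.cos(np.radians(19.1)),np.sin(np.radians(19.1))
M=np.array([[c,-n],[n,c]])
L=np.c_[(P.reshape(-1,3)[:,:2]-[.5257,-.181])@M,P.reshape(-1,3)[:,2]]
L=L[(abs(L[:,0])<.03)&(L[:,1]<-.12)&(L[:,1]>-.175)&(L[:,2]>.28)&(L[:,2]<.305)];print('bar',len(L),L.mean(0))
b=np.array([.0,-.149]);w=M@b+[.5257,-.181];print(w)
print(delta([*w,.36],109.1),s['joint_pos'])
```

```text
[ 0.52471985 -0.18074207  0.34349964] [-0.04103085  0.47591779 -0.35600609] 0.05874572742958899
top 3183 z 0.0859 slope [ 0.002 -0.002]
 axis 0 [[np.float64(0.0124), np.float64(0.093)], [np.float64(-0.0198), np.float64(0.0928)], [np.float64(-0.054), np.float64(0.0927)]]
 axis 1 [[np.float64(0.0307), np.float64(0.0836)], [np.float64(-0.037), np.float64(0.0829)], [np.float64(-0.0425), np.float64(0.0821)]]
scene 3878 z 0.0849 slope [-0.001 -0.002]
 axis 0 [[np.float64(-0.0896), np.float64(0.0909)], [np.float64(-0.0899), np.float64(0.0913)], [np.float64(-0.0918), np.float64(0.0919)]]
 axis 1 [[np.float64(-0.0987), np.float64(0.0825)], [np.float64(-0.0806), np.float64(0.0828)], [np.float64(-0.0987), np.float64(0.0808)]]
bar 136 [ 5.34414048e-05 -1.49503925e-01  2.94225278e-01]
[ 0.57445547 -0.32179739]
(array([ 0.1504, -0.0017, -0.0197]), array([8.000e-02, 6.000e-02, 8.998e+01])) [-4.76950281e-01  2.67708067e-01  2.56396864e-01  1.55522503e+00
  1.04287540e-03 -2.38087614e+00]
```

View pics/l4scene.png

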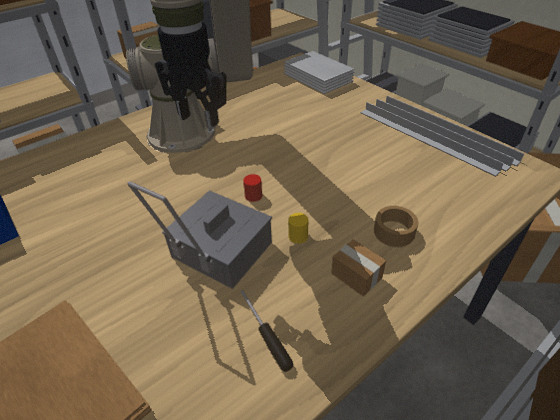

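Lid sits closed on the box around (215,235), and the bail still leans out with its crossbar near (150,190). Now the bail.

Call:
{"name": "drive_tool", "arguments": {"deltas": [[[80, 0.03, 0, -0.02, 0, 0, 10], [80, 0.06, 0, -0.02, 0, 0, 20], [80, 0.09, -0.001, -0.02, 0, 0, 30], [80, 0.12, -0.001, -0.02, 0, 0, 40], [80, 0.15, -0.002, -0.02, 0, 0, 50], [80, 0.15, -0.002, -0.02, 0, 0, 60], [80, 0.15, -0.002, -0.02, 0, 0, 70], [80, 0.15, -0.002, -0.02, 0, 0, 80], [80, 0.15, -0.002, -0.02, 0, 0, 90], [80, 0.15, -0.002, -0.02, 0, 0, 90], [80, 0.15, -0.002, -0.02, 0, 0, 90]]]}}

```text
clock: 17.05
tcp_pos: [0.5746, -0.3213, 0.3604]
orientation: [-0.0, -0.167, 0.986, 0.001]
wrist_force: [0.4, 0.1, -0.2]
finger_gap: 0.0584
grip_force: 0.0
```

```bash
python3 -c "
from h import *
print(delta([.5745,-.3218,.275],109.1), get_state()['joint_pos'].round(2))"
```

```text
(array([ 0.0002, -0.0006,  0.0854]), array([ 0.13, -0.02,  0.15])) [-0.63  0.52  0.68  1.73  0.   -0.97]
```

Call:
{"name": "drive_tool", "arguments": {"deltas": [[[80, 0, 0, 0.04, 0, 0, 0], [80, 0, 0, 0.075, 0, 0, 0], [80, 0, 0, 0.085, 0, 0, 0], [80, 0, 0, 0.085, 0, 0, 0], [255, 0, 0, 0.085, 0, 0, 0], [255, 0, 0, 0.085, 0, 0, 0], [255, 0, 0, 0.085, 0, 0, 0], [255, 0, 0, 0.085, 0, 0, 0], [255, 0, 0, 0.085, 0, 0, 0], [255, 0, 0, 0.085, 0, 0, 0]]], "newtons": 25}}

```text
clock: 18.3
tcp_pos: [0.5752, -0.3217, 0.2777]
orientation: [0.001, -0.166, 0.986, -0.0]
wrist_force: [0.2, 0.3, 5.7]
finger_gap: 0.0067
grip_force: 24.6
```

```bash
python3 -c "
from h import *
t0=1.84
for t in np.linspace(1.75,.8,11): print(round(t,3),np.round([.209*(np.cos(t)-np.cos(t0)),.209*(np.sin(t0)-np.sin(t))],3))
print(delta([.5752,-.3217,.2757],109.1))"
```

```text
1.75 [ 0.018 -0.004]
1.655 [ 0.038 -0.007]
1.56 [ 0.058 -0.008]
1.465 [ 0.078 -0.006]
1.37 [ 0.097 -0.003]
1.275 [0.117 0.002]
1.18 [0.135 0.008]
1.085 [0.153 0.017]
0.99 [0.17  0.027]
0.895 [0.186 0.038]
0.8 [0.201 0.052]
(array([ 0.0001, -0.    ,  0.002 ]), array([-0.07,  0.12, -0.01]))
```

Call:
{"name": "drive_tool", "arguments": {"deltas": [[[255, 0, 0.018, -0.004, 0, 0, 0], [255, 0, 0.038, -0.007, 0, 0, 0], [255, 0, 0.058, -0.008, 0, 0, 0], [255, 0, 0.078, -0.006, 0, 0, 0], [255, 0, 0.097, -0.003, 0, 0, 0], [255, 0, 0.117, 0.002, 0, 0, 0], [255, 0, 0.135, 0.008, 0, 0, 0], [255, 0, 0.153, 0.017, 0, 0, 0], [255, 0, 0.17, 0.027, 0, 0, 0], [255, 0, 0.186, 0.038, 0, 0, 0], [255, 0, 0.201, 0.052, 0, 0, 0], [255, 0, 0.201, 0.052, 0, 0, 0]]]}}

```text
clock: 19.8
tcp_pos: [0.5084, -0.1299, 0.2238]
orientation: [-0.0, -0.167, 0.986, 0.001]
wrist_force: [0.7, 2.6, 0.1]
finger_gap: 0.0069
grip_force: 25.4
```

```bash
python3 -c "
from h import *
s=get_state();c,n=np.cos(np.radians(19.1)),np.sin(np.radians(19.1))
b=np.r_[(s['tcp_pos'][:2]-[.5257,-.181])@np.array([[c,-n],[n,c]]),s['tcp_pos'][2]];print(b,s['wrist_force'],s['finger_gap'])
y,z=b[1]+.094,b[2]+.0155-.091   # bar ~15.5 above TCP
t0=np.arctan2(z,y);print(t0,np.hypot(y,z))
for t in np.r_[np.linspace(t0,0,10)[1:],-.03]: print(round(t,3),np.round([.209*(np.cos(t)-np.cos(t0)),.209*(np.sin(t0)-np.sin(t))],3))
print(delta(s['tcp_pos'],109.1))"
```

```text
[0.00036339 0.05393336 0.22378759] [0.67784117 2.58100206 0.07129941] 0.006891576657825349
0.7865939761706441 0.2094599949710147
0.699 [0.012 0.013]
0.612 [0.023 0.028]
0.524 [0.033 0.043]
0.437 [0.042 0.06 ]
0.35 [0.049 0.076]
0.262 [0.054 0.094]
0.175 [0.058 0.112]
0.087 [0.061 0.13 ]
0.0 [0.061 0.148]
-0.03 [0.061 0.154]
(array([0., 0., 0.]), array([0.17, 0.  , 0.07]))
```

Call:
{"name": "drive_tool", "arguments": {"deltas": [[[255, 0, 0.012, 0.013, 0, 0, 0], [255, 0, 0.023, 0.028, 0, 0, 0], [255, 0, 0.033, 0.043, 0, 0, 0], [255, 0, 0.042, 0.06, 0, 0, 0], [255, 0, 0.049, 0.076, 0, 0, 0], [255, 0, 0.054, 0.094, 0, 0, 0], [255, 0, 0.058, 0.112, 0, 0, 0], [255, 0, 0.061, 0.13, 0, 0, 0], [255, 0, 0.061, 0.144, 0, 0, 0], [255, 0, 0.061, 0.149, 0, 0, 0], [255, 0, 0.061, 0.15, 0, 0, 0]]]}}

```text
clock: 21.18
tcp_pos: [0.488, -0.0715, 0.074]
orientation: [-0.001, -0.166, 0.986, 0.003]
wrist_force: [-1.9, 9.1, 2.5]
finger_gap: 0.0066
grip_force: 27.2
```

Call:
{"name": "drive_tool", "arguments": {"deltas": [[[255, 0, -0.001, 0.002, 0, 0, 0], [255, 0, -0.001, 0.004, 0, 0, 0], [255, 0, -0.001, 0.004, 0, 0, 0]]]}}

```text
clock: 21.55
tcp_pos: [0.4882, -0.0715, 0.0719]
orientation: [-0.0, -0.167, 0.986, 0.004]
wrist_force: [-6.0, 13.1, 15.2]
finger_gap: 0.0067
grip_force: 28.5
```

Run:
```python
from h import *
im,d=snap('scene','b1');P=cloud('scene',d)
c,n=np.cos(np.radians(19.1)),np.sin(np.radians(19.1))
L=np.c_[(P.reshape(-1,3)[:,:2]-[.5257,-.181])@np.array([[c,-n],[n,c]]),P.reshape(-1,3)[:,2]]
for lo,hi in((-.08,-.04),(-.04,0),(0,.04),(.04,.08),(.085,.105)):
  for sg in (1,-1):
    m=(abs(L[:,0]-.04*sg)<.006)&(L[:,1]>lo)&(L[:,1]<hi)&(L[:,2]>.08)&(L[:,2]<.13)
    print(lo,sg,m.sum(),np.percentile(L[m,2],[50,90]).round(4) if m.any() else '')
```

```text
-0.08 1 107 [0.091  0.0939]
-0.08 -1 91 [0.0914 0.0942]
-0.04 1 91 [0.0906 0.0947]
-0.04 -1 85 [0.0913 0.094 ]
0 1 92 [0.0911 0.0944]
0 -1 73 [0.0915 0.0943]
0.04 1 87 [0.091  0.0943]
0.04 -1 75 [0.0905 0.094 ]
0.085 1 22 [0.0926 0.0943]
0.085 -1 20 [0.092  0.0939]
```

Bail lies level along its whole length. Open slightly, since the lid edge is close, and retreat upward.

Call:
{"name": "drive_tool", "arguments": {"deltas": [[[255, 0, 0, -0.003, 0, 0, 0], [195, 0, 0, -0.003, 0, 0, 0], [195, 0, 0, -0.003, 0, 0, 0], [195, 0, 0, -0.003, 0, 0, 0], [195, 0, 0, -0.003, 0, 0, 0], [195, 0, 0, -0.02, 0, 0, 0], [195, 0, 0, -0.06, 0, 0, 0], [195, 0, 0, -0.12, 0, 0, 0], [195, 0, 0, -0.17, 0, 0, 0], [195, 0, 0, -0.17, 0, 0, 0]]]}}

```text
clock: 22.85
tcp_pos: [0.492, -0.0757, 0.2453]
orientation: [0.004, -0.166, 0.986, -0.002]
wrist_force: [-0.5, 0.1, 0.1]
finger_gap: 0.0202
grip_force: 0.0
```

Run:
```python
from h import *
im,d=snap('scene','b2');P=cloud('scene',d)
c,n=np.cos(np.radians(19.1)),np.sin(np.radians(19.1))
L=np.c_[(P.reshape(-1,3)[:,:2]-[.5257,-.181])@np.array([[c,-n],[n,c]]),P.reshape(-1,3)[:,2]]
m=(abs(L[:,0])<.035)&(L[:,1]>.105)&(L[:,1]<.125)&(L[:,2]>.07)&(L[:,2]<.13)
print(m.sum(),np.percentile(L[m],[10,50,95],axis=0).round(4))
lidpose(.079,.0885,'b3')
cv2.imwrite('pics/b2c.png',cv2.resize(im[130:320,120:400,::-1],None,fx=2.5,fy=2.5))
```

```text
85 [[-0.0271  0.1114  0.091 ]
 [ 0.0011  0.1129  0.0943]
 [ 0.0307  0.1178  0.097 ]]
top 932 z 0.0855 slope [0.005 0.007]Traceback (most recent call last):
  File "<stdin>", line 7, in <module>
  File "h.py", line 31, in lidpose
    for a in (0,1): print(' axis',a,[[q(a,lo,lo+.04,p) for p in (1,99)] for lo in (-.07,-.02,.03)])
                                      ~^^^^^^^^^^^^^^^
  File "h.py", line 29, in <lambda>
    q=lambda a,lo,hi,p:np.percentile(Q[(Q[:,1-a]>lo)&(Q[:,1-a]<hi),a],p).round(4)
                       ~~~~~~~~~~~~~^^^^^^^^^^^^^^^^^^^^^^^^^^^^^^^^^^^^
    return _quantile_unchecked(
        a, q, axis, out, overwrite_input, method, keepdims, weights)
    return _ureduce(a,
                    func=_quantile_ureduce_func,
    ...<5 lines>...
                    overwrite_input=overwrite_input,
                    method=method)
    r = func(a, **kwargs)
    result = _quantile(arr,
                       quantiles=q,
    ...<2 lines>...
                       out=out,
                       weights=wgt)
    slices_having_nans = np.isnan(arr[-1, ...])
                                  ~~~^^^^^^^^^
IndexError: index -1 is out of bounds for axis 0 with size 0
```

Run:
```python
from h import *
im=cv2.imread('pics/b2.png'); cv2.imwrite('pics/b2c.png',cv2.resize(im[130:320,120:400],None,fx=2.5,fy=2.5))
lidpose(.079,.0885,'b4',('scene',))
```

```text
scene 3541 z 0.0849 slope [0.    0.002]
 axis 0 [[np.float64(-0.0905), np.float64(0.091)], [np.float64(-0.0903), np.float64(0.0915)], [np.float64(-0.0921), np.float64(0.0913)]]
 axis 1 [[np.float64(-0.0981), np.float64(0.0824)], [np.float64(-0.0805), np.float64(0.0817)], [np.float64(-0.0986), np.float64(0.0813)]]
```

View pics/b2c.png

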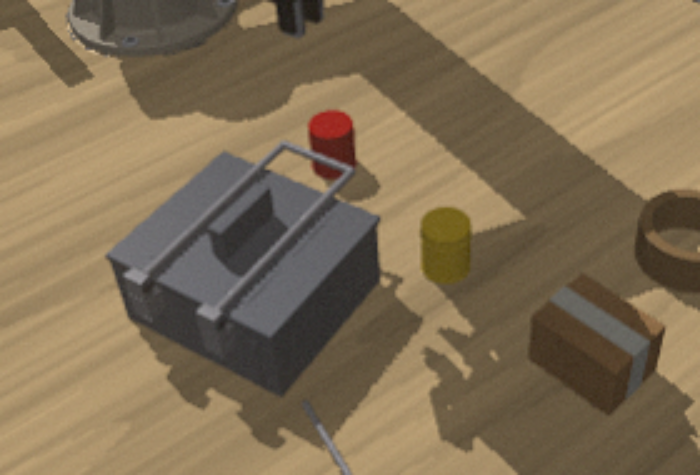

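The lid is home and the bail lies flat across it, crossbar at about (315,160) in the crop. The gripper is clear of everything.

```bash
python3 -c "
from workcell import hand_in
print(hand_in())"
```

```text
the job is handed in; nothing more can be done
None
```

The job is handed in at about 23 s on the clock: the tin stands in its compartment, the lid is fully home and the bail is down across it. I moved nothing else, and the hand-in returned no verdict.

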